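# Pack the terminal block and hold up the closed case

### The arm

A 7-joint arm with a two-finger parallel gripper is mounted at the origin on a cart in front of the work surface, level with it; the furniture and walls round the work are solid. World frame = base frame: x ahead of the robot, y to its left, z up, the work surface at z = 0. Lengths are in m, angles in rad, forces in N, time in s.
With the tool pointing down it reaches from about 0.375 to 0.925 m from the base axis. Payload 3.1 kg.
Tool frame: the origin (TCP) lies at the very end of the fingers, on their centre line; the grasp point (between the pads) lies 19 mm behind it; z points along the fingers, y is the line along which they close (so a half turn about z gives the same grasp; the last joint's range is limited). The gripper opens to 85 mm and grips with 20 to 120 N. Pads are 22 mm wide; open, the fingers measure 114 mm over their backs; the gripper's body (76 mm by 85 mm) begins 54 mm behind the grasp point. The pads swing forward as they close: fully open they stand 13 mm farther back than shut.
Start: joints at [1.023, 0.383, 0.044, 1.598, -0.018, 1.161, -0.05], TCP at [0.283, -0.585, 0.231] pointing down, gripper open.
Joint ranges: [-2.61, 2.61], [-0.41, 2.15], [-1.48, 1.57], [0, 2.5], [-1.57, 4.71], [0.05, 1.97], [-2.85, 2.85]. Speed limits (rad/s): [2.79, 2.79, 3.14, 3.14, 3.14, 3.14, 3.14].

### API

Orientations are given as a unit quaternion [w, x, y, z].
In Python, from plant import bot gives the robot as it stands.
- The arm moves only by the tool servo_tool, never from a script. Its argument "motion" is a list of rows, each an object with "xyz": the shift along the tool's x, y, z in mm, a list of three; "rot": the turn, a rotation vector about the tool's x, y, z in rad, a list of three; "fingers": the opening, from 0 (shut) to 1 (fully open). A call has exactly 5 rows; each row shifts and turns the commanded pose from where the row before left it, along the tool's axes as they then stand; what a row does not reach is not made up. A row lasts 1/12 s, in which the tool goes at most 41.7 mm and 7.16 degrees, less where a joint would pass 70% of its speed; a pose out of reach is approached as far as the arm can. A call is refused whole if a number of a shift passes 41.7 or a number of a turn 0.125, either way. A call with a gripper value outside its range is refused whole. The fingers move at their own pace and stop on an object; the grip force is fixed at half the most. Time passes only in rows, so rows that do not move let the fingers close, or fill a call up. It gives the time, the measured TCP pose, the force, the opening and the grip force at its end, in the units of the state.
- bot.read_state(): the state, without advancing time (a new reading comes with each control period).
- bot.read_camera(name): name is "scene" or "top" or "wrist"; returns the picture (384x512x3 uint8, red, green, blue); there is no depth.
- bot.camera_info(name): a dict with "fx", "fy", "cx", "cy" (pixels), "cam_to_world" (4x4, takes a point from camera to world coordinates). Camera axes: x right, y up, looking along -z (the intrinsics and any distortion apply to the point x, -y, -z); pixel columns grow to the right and rows downward; lengths in m; the calibration is good to about 2 mm. A picture is of the moment at which its call begins: read the wrist's pose just before it. camera_info takes no time and is no camera call; for the wrist camera it gives the pose at the moment of the call.
- bot.job_done(): hands the job in; it is judged then, once.
Trained networks look in the newest picture that a camera, given by its name, has taken for a name from the list of things; names that differ only in an ending like _2 or _b are one class to them, and where a whole thing is asked for, a point or a joint stands for the part that bears it (a point fixed in the world has none). Each returns a list of dicts, best first, with "confidence" (0 to 1); they miss things now and then, are a little off and sometimes report something else, mostly with a low value. They report only what shows in the picture. A call takes as long as a camera call.
- bot.find_in(camera, target): "extent" ([left, top, width, height] in pixels, round what is visible of it).
- bot.trace(camera, target): "pixels" (384x512 bool, what is visible of it) and "extent" ([left, top, width, height] in pixels, round what is visible of it).
The state is a dict: "t": time; "joint_pos": joint angles; "joint_vel": joint speeds; "effort": joint torques, N m; "tool_pos": TCP position; "tool_rot": TCP orientation; "force": force on the tool from outside, world axes, zero at the start; "moment": the same for the moment, N m; "width": finger opening in m; "gripper_force": force on a finger pad.
Only numpy, scipy, OpenCV 4.12 (cv2) and the standard library are available. Lean on these libraries where they do the work, as an engineer would, in place of code of your own. Each camera call takes 0.05 s, during which the arm holds its last target. There are 200 camera calls.

### The job

Lay the loose terminal block inside the open pin case and let go of it, shut the case's lid fully, then grip the closed case by its sides, lift it clear of the bench and hold it steady and level about 15 cm up, straight above where it stood, ready to be handed over. Finish while still holding it in the air: do not put it down or let go. Leave the relay, the transformer and the tape roll where they lie.

Things in the scene. Friction and masses are not known exactly. Their poses are not given: they have to be found in the camera images.
- case: flat dark grey case, loose. Base 65 mm (its x, -33 to +32) by 105 mm (its y); height 30 mm when shut (base walls to 22 mm, lid from 23 to 30 mm; base and lid sides flush). Origin: centre of the underside; z up; x towards the hinge side (away from the robot when not turned). Hinge knuckles stand out to x = +36. Blue box behind it: 110 mm high, from world x 0.61. Mass 0.3 to 0.55 kg
- case_lid (a joint): angle of the case's lid about its hinge: 0 = shut, grows as it opens, up to 1.66 (a little past upright). The hinge axis runs along the case's y at x = +34, z = 24 mm of the case. The lid stays where it is left (hinge friction about 0.03 N m, plus some damping); no spring or latch. It swings shut by pushing its back towards the front
- lid_edge (a point): middle of the lid's free edge, on its outer face, 67 mm from the hinge axis. With the lid shut it lies at x = -33, y = 0, z = 30 mm of the case. A small tab 14 mm wide (y +-7 mm) sticks out 3 mm beyond this edge: shut, it spans z = 22 to 28 mm
- case_inside (a point): centre of the case's inner floor, 10 mm above its underside; axes as the case's. The base is a shallow tray, inside 61 mm (x) by 101 mm (y), with 2 mm walls up to 22 mm above the underside; 17 mm of clear height between this floor and the shut lid
- terminal_block: loose green terminal block with a row of screws, 13 mm (its x) by 38 mm (its y, the long way) by 15 mm high, 0.03 kg. Origin: centre of the underside, z up. One of three small parts in a row on the left of the bench; which place it has varies
- relay: bystander: small black box relay with pins up, 13 by 29 by 20 mm; leave alone
- transformer: bystander: black square transformer, 34 by 34 by 22 mm; leave alone
- tape: bystander: black tape roll lying flat, 64 mm across, 19 mm high; leave alone
- case_grip_a (a point): a point to grip the shut case, across its 65 mm width (fingers closing along the case's x): in the middle of the width, y = +28 mm, 22 mm above the underside, so that 22 mm wide pads miss the lid's tab and bear on base and lid sides
- case_grip_b (a point): a point to grip the shut case, across its 65 mm width (fingers closing along the case's x): in the middle of the width, y = -28 mm, 22 mm above the underside, so that 22 mm wide pads miss the lid's tab and bear on base and lid sides
- desk_fan: obstacle, fixed: black wire desk fan, 290 mm wide and 320 mm tall, standing on a white carton (62 mm high) at the middle of the bench between the small parts and the case. Origin: centre of its foot, 62 mm above the bench. Carton and fan come forward to about 150 mm before this point: pass between them and the robot, within 0.42 m of the base, when crossing from side to side

How it is judged:
On the way, in this order (a step that is already met when the one before it is completed fails the run):
1. the terminal block lies inside the open case, released (x of terminal_block in the frame of case_inside between -0.032 and 0.032 m and y of terminal_block in the frame of case_inside between -0.05 and 0.05 m and z of terminal_block in the frame of case_inside between -0.003 and 0.0165 m and contact force between terminal_block and the fingers below 0.1 N and value of joint case_lid above 0.6 rad), for 0.2 s.
2. the lid is fully shut while the case stands on the bench (value of joint case_lid below 0.05 rad and height (world z) of case below 0.01 m), for 0.2 s.
At the end, for the whole second after the job is handed in: The shut case (lid within 0.06 rad), block inside, is held by the fingers alone, clear of the fan and the blue box (x below 0.565), 10 to 20 cm above the bench, within 25 cm of its start, tilted under 0.12 rad (7 degrees) and at rest (under 0.02 m/s, 0.1 rad/s) (height (world z) of case between 0.1 and 0.2 m and horizontal distance between case and the grasp point below 0.07 m and distance of case from where it was at the start of the episode below 0.25 m and angle between case's own z axis and vertical below 0.12 rad and linear speed of case below 0.02 m/s and angular speed of case below 0.1 rad/s and contact force between case and the fingers above 2 N and value of joint case_lid below 0.06 rad and x of terminal_block in the frame of case_inside between -0.032 and 0.032 m and y of terminal_block in the frame of case_inside between -0.05 and 0.05 m and z of terminal_block in the frame of case_inside between -0.003 and 0.0175 m and contact force between case and desk_fan below 0.5 N and world x of case below 0.565 m); the arm keeps its last pose, push and grip.
It fails at once if the relay is disturbed (moved over 3 cm) (distance of relay from where it was at the start of the episode above 0.03 m).
It fails at once if the transformer is disturbed (moved over 3 cm) (distance of transformer from where it was at the start of the episode above 0.03 m).
It fails at once if the tape roll is disturbed (moved over 3 cm) (distance of tape from where it was at the start of the episode above 0.03 m).
It fails at once if the case is tipped over on its side or thrown up (tilt over 0.6 rad) (angle between case's own z axis and vertical above 0.6 rad).
It also fails if it takes over 61 s, if anything falls off the work surface, if the arm or the gripper's body presses on something with over 40 N, if the wrist force passes 120 N, or if a joint passes its speed limit or range.

## Working session

There is one attempt and no reset: what is moved stays moved. The work goes in short steps, Python scripts to look and compute and a tool call to move; the robot and the scene stay as the last step left them, time stands still between calls to the robot, and variables do not carry over. Pictures are saved under pics/ and viewed, at most 10 in all, crops included, and the job is handed in when it is done.

Besides the shell and the picture viewer there is one more tool, called after "Emit:" as name(argument=value, ...), one argument or row to a line, values as JSON. servo_tool: Moves the arm, as the interface text tells. Its arguments: {"type":"object","properties":{"motion":{"type":"array"}},"required":["motion"]}

```bash
mkdir -p pics; ls
cat > h.py <<'E'
import numpy as np, cv2
from plant import bot
def ray(cam,u,v,info=None):
    i=info or bot.camera_info(cam); T=np.array(i["cam_to_world"])
    d=T[:3,:3]@np.array([(u-i["cx"])/i["fx"],-(v-i["cy"])/i["fy"],-1.0]); return T[:3,3],d
def at_z(cam,u,v,z,info=None):
    o,d=ray(cam,u,v,info); return o+d*(z-o[2])/d[2]
def proj(cam,p,info=None):
    i=info or bot.camera_info(cam); T=np.array(i["cam_to_world"])
    q=T[:3,:3].T@(np.array(p)-T[:3,3]); return i["cx"]+i["fx"]*q[0]/-q[2], i["cy"]+i["fy"]*q[1]/q[2]
def R(q):
    from scipy.spatial.transform import Rotation as r
    return r.from_quat([q[1],q[2],q[3],q[0]]).as_matrix()
E
python3 - <<'E'
from h import *
np.set_printoptions(precision=4,suppress=True)
s=bot.read_state()
for k in s: print(k,np.round(s[k],4))
ims=[]
for c in("scene","top"):
    im=bot.read_camera(c); ims.append(im)
    i=bot.camera_info(c); print(c,{k:i[k] for k in i if k!='cam_to_world'},np.array(i["cam_to_world"])[:3])
    for t in("terminal_block","relay","transformer","tape","case","case_lid"):
        r=bot.trace(c,t)
        for x in r[:2]:
            m=x["pixels"].astype(np.uint8); 
            print(c,t,round(x["confidence"],2),np.round(x["extent"]),m.sum(), [np.round(a,1) for a in cv2.minAreaRect(np.argwhere(m)[:,::-1].astype(np.float32))])
cv2.imwrite("pics/a.png",cv2.cvtColor(ims[0],cv2.COLOR_RGB2BGR));cv2.imwrite("pics/b.png",cv2.cvtColor(ims[1],cv2.COLOR_RGB2BGR))
E
```

```text
pics
t 0.0
joint_pos [ 1.0232  0.3838  0.0438  1.5996 -0.0179  1.1612 -0.0499]
joint_vel [-0.0003 -0.0011 -0.0013  0.0007 -0.0017  0.0004 -0.0007]
effort [  0.     -43.3459   1.0246 -24.951    0.0107   0.0116   0.    ]
tool_pos [ 0.2822 -0.5845  0.2299]
tool_rot [-0.0013  0.9748  0.223  -0.0004]
force [-0.3715  0.3464  0.3796]
moment [ 0.0293  0.022  -0.0352]
gripper_force 0.0
width 0.0853
scene {'fx': 460.932835173361, 'fy': 460.932835173361, 'cx': 257.26301309000695, 'cy': 187.71307312249658} [[-0.7012  0.43   -0.5687 -0.2034]
 [-0.7127 -0.4461  0.5414  0.7048]
 [-0.0209  0.7849  0.6193  0.8771]]
scene relay 0.66 [169. 278.  10.   9.] 67 [array([172.1, 281.4]), array([ 6.3, 10.6]), np.float64(78.7)]
scene transformer 0.53 [243. 245.  16.  11.] 166 [array([249.3, 251.3]), array([13.4, 14.1]), np.float64(45.0)]
scene tape 0.67 [288. 196.  25.  19.] 321 [array([298.5, 206.5]), array([17., 21.]), np.float64(90.0)]
scene case 0.88 [335. 136.  41.  45.] 1123 [array([354.5, 158.7]), array([35.8, 40.1]), np.float64(68.2)]
scene case 0.18 [338. 136.  28.  26.] 437 [array([351.4, 148.8]), ar
[... 504 characters left out ...]
8.] 262 [array([392., 224.]), array([41.2,  7.3]), np.float64(16.3)]
top terminal_block 0.39 [176. 238.  12.   7.] 51 [array([183.2, 241.7]), array([ 4.7, 11.1]), np.float64(56.3)]
top relay 0.59 [149. 212.   8.   8.] 54 [array([153.9, 219.7]), array([11.2,  4.9]), np.float64(26.6)]
top relay 0.44 [372. 219.  41.  10.] 215 [array([392.5, 223.9]), array([39.7,  6.3]), np.float64(16.7)]
top tape 0.74 [285. 220.  19.  25.] 271 [array([292.8, 233.2]), array([19.8, 20.5]), np.float64(45.0)]
top case 0.64 [365. 220.  47.  32.] 1073 [array([387.4, 234.8]), array([42.2, 29.3]), np.float64(14.6)]
top case_lid 0.8 [374. 219.  40.  12.] 201 [array([392.6, 223.8]), array([41.7,  5.8]), np.float64(14.6)]
```

View pics/b.png

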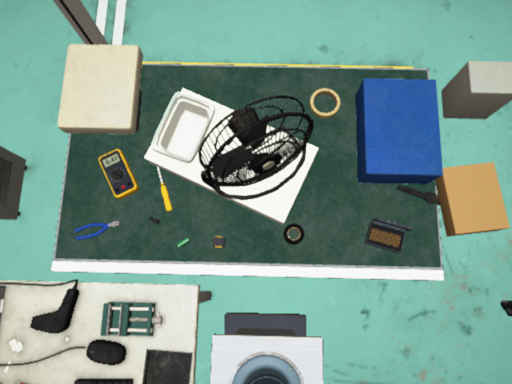

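View pics/a.png

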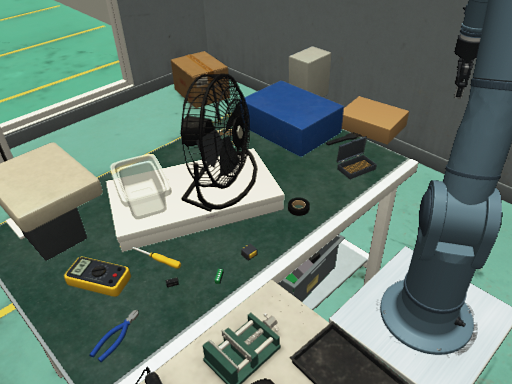

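The top view shows the green block at (183,242), relay at (154,220), transformer at (219,241), tape at (293,233) and the case at (387,235) with its lid up at the far side. The scene view agrees: block at (220,275), case at (355,160).

Run:
```python
from h import *
np.set_printoptions(precision=4,suppress=True)
for n,u,v,z in(("block",183.2,241.7,.015),("relay",153.5,219.5,.02),("transf",219,241,.02),("tape",292.8,233.2,.019),("case",386,236,.02),("lidtop",392.5,223.9,.06)):
    print(n,at_z("top",u,v,z))
print("scene block",at_z("scene",220,275,.008),"case",at_z("scene",357,164,.015))
im=bot.read_camera("top"); bgr=cv2.cvtColor(im,cv2.COLOR_RGB2BGR)
hsv=cv2.cvtColor(bgr,cv2.COLOR_BGR2HSV)
a=cv2.resize(bgr[205:255,140:240],None,fx=7,fy=7,interpolation=cv2.INTER_CUBIC)
b=cv2.resize(bgr[205:265,350:450],None,fx=7,fy=7,interpolation=cv2.INTER_CUBIC)[:245]
b=cv2.resize(bgr[212:254,355:425],None,fx=6,fy=6,interpolation=cv2.INTER_CUBIC)
o=np.zeros((600,700,3),np.uint8);o[:350]=a;o[350-2:600]=b[:252,:].__class__((252,420,3),np.uint8) if 0 else 0
o[348:600,:420]=b
cv2.imwrite("pics/c.png",o)
s=bot.read_camera("scene"); 
for im2,c in((im,"top"),(s,"scene")):
    h=cv2.cvtColor(im2,cv2.COLOR_RGB2HSV); m=cv2.inRange(h,(55,120,90),(85,255,255))
    x0,x1,y0,y1=(170,200,230,255) if c=="top" else (205,235,262,290)
    p=np.argwhere(m[y0:y1,x0:x1])[:,::-1]+[x0,y0]; print(c,len(p),cv2.minAreaRect(p.astype(np.float32)),p.mean(0))
```

```text
block [0.4159 0.2542 0.015 ]
relay [0.4802 0.3468 0.02  ]
transf [0.4199 0.1467 0.02  ]
tape [ 0.4481 -0.0728  0.019 ]
case [ 0.4457 -0.3503  0.02  ]
lidtop [ 0.4763 -0.3582  0.06  ]
scene block [0.4135 0.2519 0.008 ] case [ 0.4454 -0.3569  0.015 ]
top 33 ((182.61538696289062, 241.92306518554688), (4.437601566314697, 12.75810432434082), 56.30992889404297) [182.5152 241.697 ]
scene 37 ((218.13304138183594, 274.389892578125), (4.884914875030518, 12.547525405883789), 16.699243545532227) [218.     274.3514]
```

View pics/c.png

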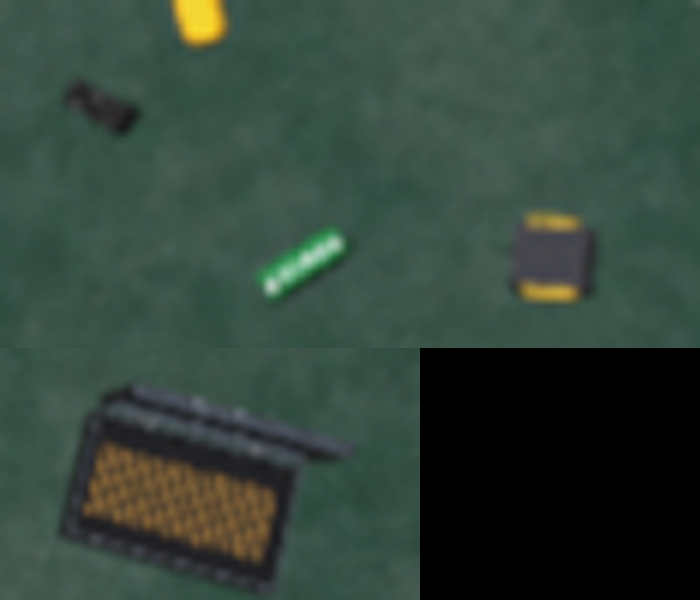

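The crop shows the block's long axis running up-right at about 30° in the picture, centre (305,262). The case is turned about -15°, hinge side up, and its lid stands a little past upright.

```bash
cat >> h.py <<'E'
def plan(goal,yaw=None,quiet=False):
    "shift in tool axes (mm) and z-turn (rad, about tool z) from the present pose to a TCP goal, tool-x yaw (deg)"
    s=bot.read_state(); M=R(s["tool_rot"]); p=np.array(s["tool_pos"]); d=M.T@(np.array(goal)-p)*1000
    y=np.degrees(np.arctan2(M[1,0],M[0,0])); rz=None if yaw is None else -np.radians((yaw-y+90)%180-90)
    print("t",round(s["t"],2),"pos",np.round(p,4),"yaw",round(y,1),"z",np.round(M[:,2],3),"shift",np.round(d),"rz",rz and round(rz,3),"F",np.round(s["force"],1),"w",round(s["width"],4))
E
python3 - <<'E'
from h import *
np.set_printoptions(precision=4,suppress=True)
s=bot.read_state();i=bot.camera_info("wrist");T=np.array(i["cam_to_world"]);M=R(s["tool_rot"])
print(i["fx"],i["cx"],i["cy"]);print("cam in tool",M.T@(T[:3,3]-s["tool_pos"]));print(M.T@T[:3,:3])
print([k for k in i])
plan([.40,-.335,.25],52)
# rectified yaw of block long axis & case
for c,u,v,a in(("top",182.6,241.9,56.3+90),("scene",218.1,274.4,16.7+90)):
    a=np.radians(a);p=at_z(c,u-5*np.cos(a),v-5*np.sin(a),.015);q=at_z(c,u+5*np.cos(a),v+5*np.sin(a),.015)
    d=q-p;print(c,(p+q)/2,np.degrees(np.arctan2(d[1],d[0])))
E
```

```text
299.4911509463535 252.795504058435 189.4922051005288
cam in tool [ 0.0812  0.0002 -0.1426]
[[ 0.0008  0.9484  0.317 ]
 [ 1.     -0.0008 -0.0002]
 [ 0.0001  0.317  -0.9484]]
['fx', 'fy', 'cx', 'cy', 'cam_to_world']
t 0.8 pos [ 0.2827 -0.5854  0.2313] yaw 25.8 z [ 0. -0. -1.] shift [ 215. -174.  -19.] rz -0.458 F [ 0.  -0.3  0.3] w 0.0856
top [0.4153 0.2559 0.015 ] 125.65860567194963
scene [0.4134 0.2574 0.015 ] 126.13216026011322
```

Emit:
servo_tool(
  motion=[
    {"xyz": [35, -20, -1], "rot": [0, 0, 0], "fingers": 1},
    {"xyz": [35, -20, -1], "rot": [0, 0, 0], "fingers": 1},
    {"xyz": [35, -20, -1], "rot": [0, 0, 0], "fingers": 1},
    {"xyz": [35, -20, -1], "rot": [0, 0, 0], "fingers": 1},
    {"xyz": [35, -20, -1], "rot": [0, 0, 0], "fingers": 1},
  ],
)

```text
t: 1.22
tool_pos: [0.3975, -0.4177, 0.2366]
tool_rot: [0.0, 0.975, 0.223, 0.0]
force: [1.0, -0.4, -0.3]
width: 0.0854
gripper_force: 0.0
```

Emit:
servo_tool(
  motion=[
    {"xyz": [35, -20, -1], "rot": [0, 0, 0], "fingers": 1},
    {"xyz": [35, -20, -1], "rot": [0, 0, 0], "fingers": 1},
    {"xyz": [34, -20, -1], "rot": [0, 0, 0], "fingers": 1},
    {"xyz": [0, 0, 0], "rot": [0, 0, -0.115], "fingers": 1},
    {"xyz": [0, 0, 0], "rot": [0, 0, -0.115], "fingers": 1},
  ],
)

```text
t: 1.63
tool_pos: [0.4673, -0.3155, 0.2398]
tool_rot: [-0.0, 0.94, 0.34, 0.001]
force: [-0.9, -1.5, 0.1]
width: 0.0854
gripper_force: 0.0
```

Emit:
servo_tool(
  motion=[
    {"xyz": [0, 0, 0], "rot": [0, 0, -0.115], "fingers": 1},
    {"xyz": [0, 0, 0], "rot": [0, 0, -0.115], "fingers": 1},
    {"xyz": [0, 0, 0], "rot": [0, 0, 0], "fingers": 1},
    {"xyz": [0, 0, 0], "rot": [0, 0, 0], "fingers": 1},
    {"xyz": [0, 0, 0], "rot": [0, 0, 0], "fingers": 1},
  ],
)

```text
t: 2.05
tool_pos: [0.4642, -0.3201, 0.2393]
tool_rot: [0.0, 0.899, 0.438, 0.0]
force: [-0.4, 0.2, 0.0]
width: 0.0854
gripper_force: 0.0
```

Run:
```python
from h import *
import json
i=bot.camera_info("wrist"); json.dump({k:np.array(v).tolist() for k,v in i.items()},open("w1.json","w"))
im=bot.read_camera("wrist"); cv2.imwrite("pics/d.png",cv2.cvtColor(im,cv2.COLOR_RGB2BGR))
plan([.40,-.335,.25],52)
for t in("case","lid_edge","case_inside"):
    for x in bot.trace("wrist",t)[:2]:
        m=x["pixels"].astype(np.uint8);print(t,x["confidence"],np.round(x["extent"]),m.sum())
# predict case corners for yaw -15 at (0.446,-0.352)
```

```text
t 2.1 pos [ 0.4642 -0.3201  0.2393] yaw 52.0 z [ 0. -0. -1.] shift [-51. -41. -11.] rz 0.0 F [0.3 1.1 0.1] w 0.0853
case 0.77 [212. 137.  89.  99.] 4794
lid_edge 0.55 [257. 136.  42. 105.] 1347
case_inside 0.94 [210. 137.  89.  97.] 4931
case_inside 0.26 [69.  0. 59. 24.] 970
```

View pics/d.png

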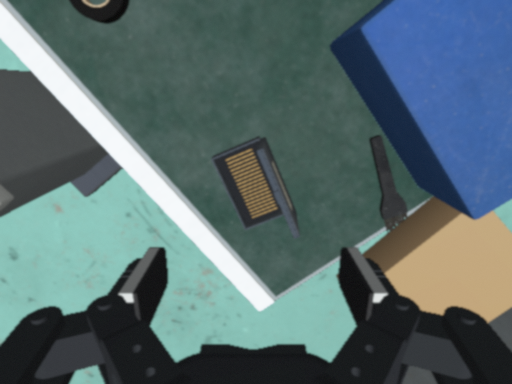

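The wrist picture shows the case's front corners at (213,157) and (247,228), its back corner at (263,137), and the lid standing from (263,148) to (297,235). I'll fit a pose model to the mask.

```bash
cat > fit.py <<'E'
from h import *
from scipy.optimize import minimize
def corners(x,y,yaw,lid,z0=0.):
    c,s=np.cos(yaw),np.sin(yaw)
    B=np.array([[a,b,h] for a in(-.033,.032) for b in(-.0525,.0525) for h in(0,.022)])
    L=np.array([[r,b,h] for r in(0,.067) for b in(-.0525,.0525) for h in(-.001,.006)])
    cl,sl=np.cos(lid),np.sin(lid)
    L=np.stack([.034-L[:,0]*cl+L[:,2]*sl, L[:,1], .024+L[:,0]*sl+L[:,2]*cl],1)
    W=np.array([[c,-s,0],[s,c,0],[0,0,1]])
    return [P@W.T+[x,y,z0] for P in(B,L)]
def render(p,cam,info,k=4):
    m=np.zeros((384*k,512*k),np.uint8)
    for P in corners(*p):
        q=np.array([proj(cam,a,info) for a in P])
        cv2.fillConvexPoly(m,cv2.convexHull(np.round((q+.5)*k).astype(np.int32)),255)
    return cv2.resize(m,(512,384),interpolation=cv2.INTER_AREA)/255.
def fit(mask,cam,info,p0):
    f=lambda p:np.abs(render(p,cam,info)-mask).sum()/mask.sum()
    sx=np.array(p0)+np.vstack([np.zeros(4),np.diag([.006,.006,.08,.08])])
    return minimize(f,p0,method="Nelder-Mead",options=dict(initial_simplex=sx,maxfev=400))
E
python3 - <<'E'
from fit import *
i=bot.camera_info("wrist")
r=bot.trace("wrist","case")[0]; f=fit(r["pixels"].astype(float),"wrist",i,[.446,-.352,-.26,1.6]); print("case mask",f.x,f.fun)
r2=bot.trace("wrist","case_inside")[0]; g=fit(r2["pixels"].astype(float),"wrist",i,[.446,-.352,-.26,1.6]); print(g.x,g.fun)
im=cv2.cvtColor(bot.read_camera("wrist"),cv2.COLOR_RGB2BGR)
k=5;c=cv2.resize(im[125:245,190:310],None,fx=k,fy=k,interpolation=cv2.INTER_CUBIC)
for P,col in zip(corners(*f.x),((0,255,255),(255,0,255))):
    q=np.array([proj("wrist",a,i) for a in P])
    for a in range(8):
        for b in(1,2,4):
            if not a&b: cv2.line(c,*[tuple(int(t) for t in (q[j]+.5-[190,125])*k) for j in(a,a|b)],col,1)
cv2.imwrite("pics/e.png",c)
E
```

```text
case mask [ 0.44172019 -0.34628601 -0.26171684  1.49087773] 0.047560267327623584
[ 0.4413834  -0.3464409  -0.26302974  1.49460359] 0.026905412337313757
```

View pics/e.png

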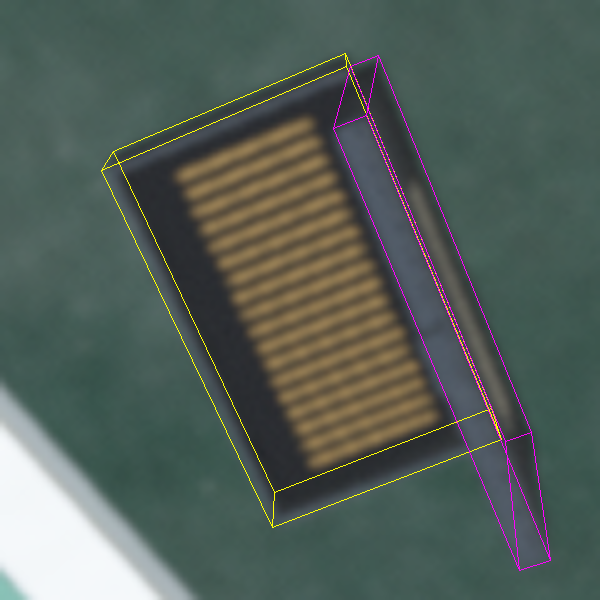

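The model's edges lie on the picture's edges, so the case is at (0.4416, -0.3464), yaw -0.262, with the lid at about 1.49 rad. Next I retract and sweep to the block.

Emit:
servo_tool(
  motion=[
    {"xyz": [0, -35, 0], "rot": [0, 0, 0], "fingers": 1},
    {"xyz": [0, -35, 0], "rot": [0, 0, 0], "fingers": 1},
    {"xyz": [0, -35, 0], "rot": [0, 0, 0], "fingers": 1},
    {"xyz": [0, -35, 0], "rot": [0, 0, 0], "fingers": 1},
    {"xyz": [0, -35, 0], "rot": [0, 0, 0], "fingers": 1},
  ],
)

```text
t: 2.82
tool_pos: [0.3249, -0.2115, 0.2391]
tool_rot: [-0.0, 0.898, 0.439, 0.0]
force: [-0.0, 0.5, 0.2]
width: 0.0857
gripper_force: 0.0
```

Emit:
servo_tool(
  motion=[
    {"xyz": [38, -5, 0], "rot": [0, 0, -0.1], "fingers": 1},
    {"xyz": [38, -5, 0], "rot": [0, 0, -0.1], "fingers": 1},
    {"xyz": [38, -5, 0], "rot": [0, 0, -0.1], "fingers": 1},
    {"xyz": [38, -5, 0], "rot": [0, 0, -0.1], "fingers": 1},
    {"xyz": [38, -5, 0], "rot": [0, 0, -0.1], "fingers": 1},
  ],
)

```text
t: 3.23
tool_pos: [0.3885, -0.0313, 0.2399]
tool_rot: [0.001, 0.76, 0.65, 0.001]
force: [1.0, 0.3, 0.2]
width: 0.0856
gripper_force: 0.0
```

Emit:
servo_tool(
  motion=[
    {"xyz": [38, -5, 0], "rot": [0, 0, -0.1], "fingers": 1},
    {"xyz": [38, -5, 0], "rot": [0, 0, -0.1], "fingers": 1},
    {"xyz": [38, -5, 0], "rot": [0, 0, -0.1], "fingers": 1},
    {"xyz": [38, -5, 0], "rot": [0, 0, -0.1], "fingers": 1},
    {"xyz": [38, -5, 0], "rot": [0, 0, -0.1], "fingers": 1},
  ],
)

```text
t: 3.65
tool_pos: [0.3555, 0.1562, 0.2398]
tool_rot: [0.0, 0.576, 0.818, 0.001]
force: [0.0, -0.1, -0.0]
width: 0.0851
gripper_force: 0.0
```

```bash
python3 -c "
from h import *
plan([.391,.289,.18],125.9)"
```

```text
t 3.65 pos [0.3555 0.1562 0.2398] yaw 109.7 z [ 0.002  0.001 -1.   ] shift [113.  78.  60.] rz -0.283 F [ 0.  -0.1 -0. ] w 0.0851
```

Emit:
servo_tool(
  motion=[
    {"xyz": [23, 15, 12], "rot": [0, 0, 0], "fingers": 1},
    {"xyz": [23, 16, 12], "rot": [0, 0, 0], "fingers": 1},
    {"xyz": [23, 16, 12], "rot": [0, 0, 0], "fingers": 1},
    {"xyz": [23, 16, 12], "rot": [0, 0, 0], "fingers": 1},
    {"xyz": [22, 15, 12], "rot": [0, 0, 0], "fingers": 1},
  ],
)

```text
t: 4.07
tool_pos: [0.3918, 0.289, 0.1791]
tool_rot: [0.0, 0.578, 0.816, 0.001]
force: [-0.5, -1.2, 0.7]
width: 0.0854
gripper_force: 0.0
```

Emit:
servo_tool(
  motion=[
    {"xyz": [0, 0, 0], "rot": [0, 0, -0.094], "fingers": 0.6},
    {"xyz": [0, 0, 0], "rot": [0, 0, -0.094], "fingers": 0.6},
    {"xyz": [0, 0, 0], "rot": [0, 0, -0.094], "fingers": 0.6},
    {"xyz": [0, 0, 0], "rot": [0, 0, 0], "fingers": 0.6},
    {"xyz": [0, 0, 0], "rot": [0, 0, 0], "fingers": 0.6},
  ],
)

```text
t: 4.48
tool_pos: [0.3913, 0.2874, 0.1793]
tool_rot: [-0.0, 0.458, 0.889, 0.0]
force: [-0.5, 0.9, -0.3]
width: 0.0509
gripper_force: 0.0
```

Run:
```python
from h import *
i=bot.camera_info("wrist"); im=bot.read_camera("wrist"); cv2.imwrite("pics/f.png",cv2.cvtColor(im,cv2.COLOR_RGB2BGR))
for x in bot.trace("wrist","terminal_block")[:2]:
    m=x["pixels"].astype(np.uint8);rc=cv2.minAreaRect(np.argwhere(m)[:,::-1].astype(np.float32));print(x["confidence"],rc)
    b=[at_z("wrist",u,v,.012,i) for u,v in cv2.boxPoints(rc)];c=np.mean(b,0)
    e=[b[1]-b[0],b[2]-b[1]];print(c,[(np.linalg.norm(v),np.degrees(np.arctan2(v[1],v[0]))) for v in e])
    plan([c[0],c[1],.004],125.9)
h=cv2.cvtColor(im,cv2.COLOR_RGB2HSV);m=cv2.inRange(h,(55,140,100),(85,255,255));n,l,st,ce=cv2.connectedComponentsWithStats(m)
for k in range(1,n):
    if st[k,4]>60:print(st[k],ce[k],cv2.minAreaRect(np.argwhere(l==k)[:,::-1].astype(np.float32)))
```

```text
0.74 ((252.5, 200.5), (35.0, 11.0), 90.0)
[0.41150442 0.25824836 0.012     ] [(np.float64(0.011917604227628742), np.float64(35.45697333433593)), (np.float64(0.0413146248867254), np.float64(-54.20649836611302))]
t 4.58 pos [0.3914 0.2872 0.1794] yaw 125.4 z [ 0. -0. -1.] shift [-35.  -1. 175.] rz -0.008 F [-0.4 -0.3 -0.1] w 0.0512
```

View pics/f.png

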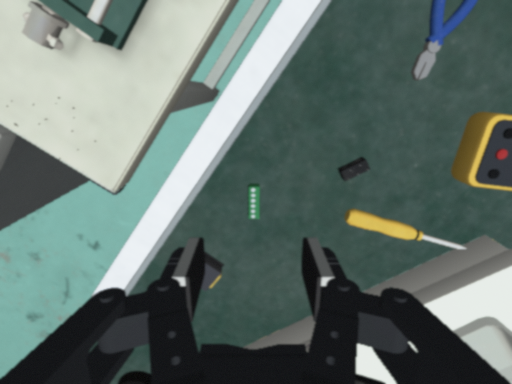

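The picture shows the block upright at (254,201), aligned with the tool and 1 mm off the finger line, with the neighbours clear of the fingers. I descend and grip.

Emit:
servo_tool(
  motion=[
    {"xyz": [-7, 0, 30], "rot": [0, 0, 0], "fingers": 0.6},
    {"xyz": [-7, 0, 30], "rot": [0, 0, 0], "fingers": 0.6},
    {"xyz": [-7, 0, 30], "rot": [0, 0, 0], "fingers": 0.6},
    {"xyz": [-7, 0, 30], "rot": [0, 0, 0], "fingers": 0.6},
    {"xyz": [-7, 0, 20], "rot": [0, 0, 0], "fingers": 0.6},
  ],
)

```text
t: 5.0
tool_pos: [0.4108, 0.2574, 0.0369]
tool_rot: [-0.001, 0.458, 0.889, -0.001]
force: [0.0, -0.6, 0.7]
width: 0.0509
gripper_force: 0.0
```

Emit:
servo_tool(
  motion=[
    {"xyz": [0, 0, 14], "rot": [0, 0, 0], "fingers": 0.6},
    {"xyz": [0, 0, 10], "rot": [0, 0, 0], "fingers": 0.6},
    {"xyz": [0, 0, 10], "rot": [0, 0, 0], "fingers": 0.6},
    {"xyz": [0, 0, 0], "rot": [0, 0, 0], "fingers": 0.6},
    {"xyz": [0, 0, 0], "rot": [0, 0, 0], "fingers": 0},
  ],
)

```text
t: 5.42
tool_pos: [0.4116, 0.2594, 0.0055]
tool_rot: [0.0, 0.457, 0.889, 0.0]
force: [-0.3, 0.4, -0.4]
width: 0.0406
gripper_force: 0.0
```

Emit:
servo_tool(
  motion=[
    {"xyz": [0, 0, 0], "rot": [0, 0, 0], "fingers": 0},
    {"xyz": [0, 0, 0], "rot": [0, 0, 0], "fingers": 0},
    {"xyz": [0, 0, 0], "rot": [0, 0, 0], "fingers": 0},
    {"xyz": [0, 0, 0], "rot": [0, 0, 0], "fingers": 0},
    {"xyz": [0, 0, 0], "rot": [0, 0, 0], "fingers": 0},
  ],
)

```text
t: 5.83
tool_pos: [0.4125, 0.2598, 0.0065]
tool_rot: [0.001, 0.457, 0.889, 0.001]
force: [-1.6, -0.4, 6.4]
width: 0.0099
gripper_force: 59.9
```

Emit:
servo_tool(
  motion=[
    {"xyz": [0, 0, 0], "rot": [0, 0, 0], "fingers": 0},
    {"xyz": [0, 0, 0], "rot": [0, 0, 0], "fingers": 0},
    {"xyz": [0, 0, 0], "rot": [0, 0, 0], "fingers": 0},
    {"xyz": [0, 0, -30], "rot": [0, 0, 0], "fingers": 0},
    {"xyz": [0, 0, -30], "rot": [0, 0, 0], "fingers": 0},
  ],
)

```text
t: 6.25
tool_pos: [0.4098, 0.2578, 0.0645]
tool_rot: [-0.002, 0.457, 0.889, -0.002]
force: [0.7, 0.0, -1.5]
width: 0.0103
gripper_force: 59.1
```

Emit:
servo_tool(
  motion=[
    {"xyz": [0, -19, -35], "rot": [0, 0, 0], "fingers": 0},
    {"xyz": [0, -19, -35], "rot": [0, 0, 0], "fingers": 0},
    {"xyz": [0, -19, -35], "rot": [0, 0, 0], "fingers": 0},
    {"xyz": [0, -19, -35], "rot": [0, 0, 0], "fingers": 0},
    {"xyz": [0, -19, -35], "rot": [0, 0, 0], "fingers": 0},
  ],
)

```text
t: 6.67
tool_pos: [0.3328, 0.2034, 0.2411]
tool_rot: [-0.0, 0.457, 0.89, -0.0]
force: [1.3, -2.2, 0.6]
width: 0.01
gripper_force: 59.1
```

Emit:
servo_tool(
  motion=[
    {"xyz": [-38, -5, 0], "rot": [0, 0, 0.1], "fingers": 0},
    {"xyz": [-38, -5, 0], "rot": [0, 0, 0.1], "fingers": 0},
    {"xyz": [-38, -5, 0], "rot": [0, 0, 0.1], "fingers": 0},
    {"xyz": [-38, -5, 0], "rot": [0, 0, 0.1], "fingers": 0},
    {"xyz": [-38, -5, 0], "rot": [0, 0, 0.1], "fingers": 0},
  ],
)

```text
t: 7.08
tool_pos: [0.3892, 0.0202, 0.241]
tool_rot: [0.001, 0.665, 0.747, 0.0]
force: [-0.0, -0.1, -1.5]
width: 0.01
gripper_force: 59.1
```

Emit:
servo_tool(
  motion=[
    {"xyz": [-38, -5, 0], "rot": [0, 0, 0.1], "fingers": 0},
    {"xyz": [-38, -5, 0], "rot": [0, 0, 0.1], "fingers": 0},
    {"xyz": [-38, -5, 0], "rot": [0, 0, 0.1], "fingers": 0},
    {"xyz": [-38, -5, 0], "rot": [0, 0, 0.1], "fingers": 0},
    {"xyz": [-38, -5, 0], "rot": [0, 0, 0.1], "fingers": 0},
  ],
)

```text
t: 7.5
tool_pos: [0.3487, -0.1655, 0.2405]
tool_rot: [0.001, 0.829, 0.559, 0.0]
force: [0.6, -0.3, -0.0]
width: 0.01
gripper_force: 59.1
```

```bash
cat >> h.py <<'E'
C=np.array([.4416,-.3464]);CY=-.2622
def cw(x,y,z):  # case mm -> world m
    c,s=np.cos(CY),np.sin(CY); return [C[0]+(c*x-s*y)/1e3,C[1]+(s*x+c*y)/1e3,z/1e3]
E
python3 -c "
from h import *
print(cw(-8,0,180));plan(cw(-8,0,180),-15)"
```

```text
[np.float64(0.4338734234982898), np.float64(-0.3443263521120452), 0.18]
t 7.5 pos [ 0.3487 -0.1655  0.2405] yaw 68.0 z [ 0.001 -0.001 -1.   ] shift [-134.  146.   61.] rz 1.449 F [ 0.6 -0.3 -0. ] w 0.01
```

Emit:
servo_tool(
  motion=[
    {"xyz": [-27, 29, 12], "rot": [0, 0, 0], "fingers": 0},
    {"xyz": [-27, 29, 12], "rot": [0, 0, 0], "fingers": 0},
    {"xyz": [-27, 29, 12], "rot": [0, 0, 0], "fingers": 0},
    {"xyz": [-27, 29, 12], "rot": [0, 0, 0], "fingers": 0},
    {"xyz": [-26, 29, 12], "rot": [0, 0, 0], "fingers": 0},
  ],
)

```text
t: 7.92
tool_pos: [0.4343, -0.3438, 0.1795]
tool_rot: [0.0, 0.828, 0.561, -0.0]
force: [0.5, -0.4, 1.1]
width: 0.0097
gripper_force: 59.1
```

Emit:
servo_tool(
  motion=[
    {"xyz": [0, 0, 0], "rot": [0, 0, 0.12], "fingers": 0},
    {"xyz": [0, 0, 0], "rot": [0, 0, 0.12], "fingers": 0},
    {"xyz": [0, 0, 0], "rot": [0, 0, 0.12], "fingers": 0},
    {"xyz": [0, 0, 0], "rot": [0, 0, 0.12], "fingers": 0},
    {"xyz": [0, 0, 0], "rot": [0, 0, 0.12], "fingers": 0},
  ],
)

```text
t: 8.33
tool_pos: [0.434, -0.3416, 0.1798]
tool_rot: [-0.0, 0.957, 0.289, -0.0]
force: [-0.8, -0.6, -0.8]
width: 0.0101
gripper_force: 59.1
```

Emit:
servo_tool(
  motion=[
    {"xyz": [0, 0, 0], "rot": [0, 0, 0.12], "fingers": 0},
    {"xyz": [0, 0, 0], "rot": [0, 0, 0.12], "fingers": 0},
    {"xyz": [0, 0, 0], "rot": [0, 0, 0.12], "fingers": 0},
    {"xyz": [0, 0, 0], "rot": [0, 0, 0.12], "fingers": 0},
    {"xyz": [0, 0, 0], "rot": [0, 0, 0.12], "fingers": 0},
  ],
)

```text
t: 8.75
tool_pos: [0.434, -0.3415, 0.1801]
tool_rot: [-0.0, 1.0, -0.007, -0.0]
force: [-0.5, -0.4, -0.7]
width: 0.0094
gripper_force: 59.1
```

Emit:
servo_tool(
  motion=[
    {"xyz": [0, 0, 0], "rot": [0, 0, 0.12], "fingers": 0},
    {"xyz": [0, 0, 0], "rot": [0, 0, 0.12], "fingers": 0},
    {"xyz": [0, 0, 0], "rot": [0, 0, 0], "fingers": 0},
    {"xyz": [0, 0, 0], "rot": [0, 0, 0], "fingers": 0},
    {"xyz": [0, 0, 0], "rot": [0, 0, 0], "fingers": 0},
  ],
)

```text
t: 9.17
tool_pos: [0.4342, -0.3416, 0.1802]
tool_rot: [-0.0, 0.992, -0.122, -0.0]
force: [0.7, -0.2, -0.1]
width: 0.0096
gripper_force: 59.1
```

Run:
```python
from fit import *
plan(cw(-9,0,18),-15)
i=bot.camera_info("wrist"); im=bot.read_camera("wrist"); cv2.imwrite("pics/g.png",cv2.cvtColor(im,cv2.COLOR_RGB2BGR))
i2=bot.camera_info("top");bot.read_camera("top")
for x in bot.trace("wrist","case")[:1]:
    f=fit(x["pixels"].astype(float),"wrist",i,[*C,CY,1.49]);print(x["confidence"],x["extent"],f.x,f.fun)
for x in bot.trace("wrist","terminal_block")[:1]: print(x["confidence"],x["extent"])
print([proj("wrist",p,i) for p in (cw(-31,50,22),cw(-31,-50,22),bot.read_state()["tool_pos"])])
```

```text
t 9.17 pos [ 0.4342 -0.3416  0.1802] yaw -14.1 z [-0.  0. -1.] shift [ -1.   3. 162.] rz 0.016 F [ 0.7 -0.2 -0.1] w 0.0096
0.76 [189.7, 126.0, 133.5, 68.4] [ 0.44127144 -0.34647511 -0.2512121   1.4886499 ] 0.038273067777874974
0.56 [239.1, 218.0, 29.4, 71.8]
[(np.float64(207.56779446113097), np.float64(191.8170898821995)), (np.float64(301.64710883401256), np.float64(193.41592724985708)), (np.float64(252.2964809761972), np.float64(249.0084333612017))]
```

View pics/g.png

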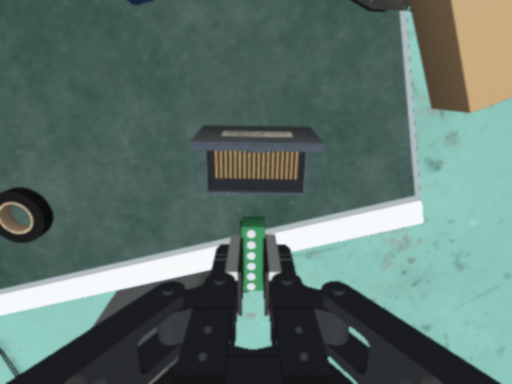

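The wrist picture shows the block held, centred at (253,253), and the open case ahead at (255,170) with the lid's edge at (258,138). The pose agrees with the first fit, so I lower the block.

Emit:
servo_tool(
  motion=[
    {"xyz": [0, 1, 30], "rot": [0, 0, 0.016], "fingers": 0},
    {"xyz": [0, 1, 30], "rot": [0, 0, 0], "fingers": 0},
    {"xyz": [0, 1, 30], "rot": [0, 0, 0], "fingers": 0},
    {"xyz": [-1, 0, 25], "rot": [0, 0, 0], "fingers": 0},
    {"xyz": [0, 0, 15], "rot": [0, 0, 0], "fingers": 0},
  ],
)

```text
t: 9.78
tool_pos: [0.4305, -0.3432, 0.0472]
tool_rot: [-0.001, 0.991, -0.131, -0.002]
force: [0.0, -0.5, -0.1]
width: 0.0098
gripper_force: 59.1
```

Emit:
servo_tool(
  motion=[
    {"xyz": [0, 0, 10], "rot": [0, 0, 0], "fingers": 0},
    {"xyz": [0, 0, 8], "rot": [0, 0, 0], "fingers": 0},
    {"xyz": [0, 0, 7], "rot": [0, 0, 0], "fingers": 0},
    {"xyz": [0, 0, 7], "rot": [0, 0, 0], "fingers": 0},
    {"xyz": [0, 0, 0], "rot": [0, 0, 0], "fingers": 0},
  ],
)

```text
t: 10.2
tool_pos: [0.4325, -0.3444, 0.0177]
tool_rot: [-0.0, 0.991, -0.132, -0.0]
force: [0.9, -0.2, -1.1]
width: 0.0099
gripper_force: 59.1
```

```bash
python3 -c "
from h import *
plan(cw(-9,0,17),-15)"
```

```text
t 10.2 pos [ 0.4325 -0.3444  0.0177] yaw -15.1 z [-0.  0. -1.] shift [ 0. -0.  1.] rz -0.002 F [ 0.9 -0.2 -1.1] w 0.0099
```

Emit:
servo_tool(
  motion=[
    {"xyz": [0, 0, 1], "rot": [0, 0, 0], "fingers": 0.35},
    {"xyz": [0, 0, 0], "rot": [0, 0, 0], "fingers": 0.35},
    {"xyz": [0, 0, 0], "rot": [0, 0, 0], "fingers": 0.35},
    {"xyz": [0, 0, 0], "rot": [0, 0, 0], "fingers": 0.35},
    {"xyz": [0, 0, 0], "rot": [0, 0, 0], "fingers": 0.35},
  ],
)

```text
t: 10.62
tool_pos: [0.4329, -0.3447, 0.0178]
tool_rot: [0.0, 0.991, -0.132, 0.0]
force: [0.1, 0.0, -0.1]
width: 0.0299
gripper_force: 0.0
```

Emit:
servo_tool(
  motion=[
    {"xyz": [0, 0, -8], "rot": [0, 0, 0], "fingers": 0.35},
    {"xyz": [0, 0, -15], "rot": [0, 0, 0], "fingers": 0.35},
    {"xyz": [0, 0, -35], "rot": [0, 0, 0], "fingers": 0.35},
    {"xyz": [0, 0, -40], "rot": [0, 0, 0], "fingers": 0},
    {"xyz": [0, 0, -40], "rot": [0, 0, 0], "fingers": 0},
  ],
)

```text
t: 11.03
tool_pos: [0.4317, -0.3439, 0.1567]
tool_rot: [-0.0, 0.991, -0.132, -0.001]
force: [1.0, -0.8, -0.6]
width: 0.0062
gripper_force: 0.0
```

Emit:
servo_tool(
  motion=[
    {"xyz": [0, 0, -30], "rot": [0, 0, 0], "fingers": 0},
    {"xyz": [0, 0, 0], "rot": [0, 0, 0], "fingers": 0},
    {"xyz": [0, 0, 0], "rot": [0, 0, 0], "fingers": 0},
    {"xyz": [0, 0, 0], "rot": [0, 0, 0], "fingers": 0},
    {"xyz": [0, 0, 0], "rot": [0, 0, 0], "fingers": 0},
  ],
)

```text
t: 11.45
tool_pos: [0.4312, -0.3435, 0.1836]
tool_rot: [-0.001, 0.991, -0.132, -0.002]
force: [0.3, 0.2, 0.2]
width: -0.0001
gripper_force: 0.0
```

Run:
```python
from fit import *
plan(cw(72,0,185),-15)
i=bot.camera_info("wrist"); im=bot.read_camera("wrist")
for x in bot.trace("wrist","case")[:1]:
    f=fit(x["pixels"].astype(float),"wrist",i,[*C,CY,1.49]);print(x["confidence"],f.x,f.fun)
for x in bot.trace("wrist","terminal_block")[:1]:
    e=x["extent"];print(x["confidence"],e,at_z("wrist",e[0]+e[2]/2,e[1]+e[3]/2,.02,i))
cv2.imwrite("pics/h.png",cv2.cvtColor(im[100:384,100:412],cv2.COLOR_RGB2BGR))
```

```text
t 11.45 pos [ 0.4312 -0.3435  0.1836] yaw -15.1 z [-0.003  0.002 -1.   ] shift [83. -0. -2.] rz -0.002 F [0.3 0.2 0.2] w -0.0001
0.73 [ 0.44145352 -0.34595856 -0.26477055  1.49273166] 0.08137809108946008
0.7 [245.9, 151.2, 16.0, 40.5] [ 0.42953431 -0.34443411  0.02      ]
```

View pics/h.png

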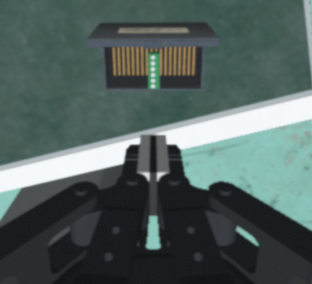

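The crop shows the block lying in the tray at (153,70) with the lid still open. Now I take the closed fingers behind the lid.

Emit:
servo_tool(
  motion=[
    {"xyz": [15, 0, 0], "rot": [0, 0, 0], "fingers": 0},
    {"xyz": [15, 0, 0], "rot": [0, 0, 0], "fingers": 0},
    {"xyz": [15, 0, 0], "rot": [0, 0, 0], "fingers": 0},
    {"xyz": [15, 0, 0], "rot": [0, 0, 0], "fingers": 0},
    {"xyz": [15, 0, 0], "rot": [0, 0, 0], "fingers": 0},
  ],
)

```text
t: 12.02
tool_pos: [0.505, -0.3638, 0.1838]
tool_rot: [-0.001, 0.991, -0.132, -0.001]
force: [0.6, 0.3, 0.6]
width: 0.0001
gripper_force: 0.0
```

Emit:
servo_tool(
  motion=[
    {"xyz": [0, 0, 30], "rot": [0, 0, 0], "fingers": 0},
    {"xyz": [0, 0, 30], "rot": [0, 0, 0], "fingers": 0},
    {"xyz": [0, 0, 24], "rot": [0, 0, 0], "fingers": 0},
    {"xyz": [0, 0, 20], "rot": [0, 0, 0], "fingers": 0},
    {"xyz": [0, 0, 0], "rot": [0, 0, 0], "fingers": 0},
  ],
)

```text
t: 12.43
tool_pos: [0.5004, -0.361, 0.0747]
tool_rot: [-0.003, 0.991, -0.132, -0.006]
force: [0.4, 1.2, -0.8]
width: 0.0003
gripper_force: 0.0
```

```bash
python3 -c "
from h import *
plan(cw(47,0,79),-15)"
```

```text
t 12.43 pos [ 0.5004 -0.361   0.0747] yaw -15.1 z [-0.011  0.007 -1.   ] shift [-14.   1.  -4.] rz -0.002 F [ 0.4  1.2 -0.8] w 0.0003
```

Emit:
servo_tool(
  motion=[
    {"xyz": [-7, 0, -2], "rot": [0, 0, 0], "fingers": 0},
    {"xyz": [-7, 0, -2], "rot": [0, 0, 0], "fingers": 0},
    {"xyz": [-8, 0, 1], "rot": [0, 0, 0], "fingers": 0},
    {"xyz": [-8, 0, 2], "rot": [0, 0, 0], "fingers": 0},
    {"xyz": [-8, 0, 2], "rot": [0, 0, 0], "fingers": 0},
  ],
)

```text
t: 12.85
tool_pos: [0.4693, -0.3552, 0.0826]
tool_rot: [0.001, 0.991, -0.132, 0.003]
force: [1.2, -1.2, 1.0]
width: 0.0001
gripper_force: 1.0
```

Emit:
servo_tool(
  motion=[
    {"xyz": [-5, 0, 3], "rot": [0, 0, 0], "fingers": 0},
    {"xyz": [-5, 0, 3], "rot": [0, 0, 0], "fingers": 0},
    {"xyz": [-6, 0, 4], "rot": [0, 0, 0], "fingers": 0},
    {"xyz": [-4, 0, 5], "rot": [0, 0, 0], "fingers": 0},
    {"xyz": [-4, 0, 5], "rot": [0, 0, 0], "fingers": 0},
  ],
)

```text
t: 13.27
tool_pos: [0.4442, -0.3477, 0.0597]
tool_rot: [-0.0, 0.991, -0.132, -0.0]
force: [0.4, -0.4, 2.6]
width: 0.0002
gripper_force: 1.0
```

Run:
```python
from fit import *
plan(cw(-4.7,0,48),-15)
i=bot.camera_info("top"); im=bot.read_camera("top")
for t in("case","case_lid"):
  for x in bot.trace("top",t)[:1]:
    print(t,x["confidence"],x["extent"])
    if t=="case": f=fit(x["pixels"].astype(float),"top",i,[*C,CY,.6]);print(f.x,f.fun)
```

```text
t 13.27 pos [ 0.4442 -0.3477  0.0597] yaw -15.1 z [-0.001  0.    -1.   ] shift [-8. -1. 12.] rz -0.003 F [ 0.4 -0.4  2.6] w 0.0002
case 0.67 [365.8, 220.6, 41.2, 34.1]
[ 0.44386371 -0.3464634  -0.23893556  0.59732865] 0.7015029361998606
case_lid 0.84 [374.1, 222.2, 32.5, 20.2]
```

Emit:
servo_tool(
  motion=[
    {"xyz": [-4, 0, 6], "rot": [0, 0, 0], "fingers": 0},
    {"xyz": [-4, 0, 6], "rot": [0, 0, 0], "fingers": 0},
    {"xyz": [-3, 0, 6], "rot": [0, 0, 0], "fingers": 0},
    {"xyz": [-2, 0, 6], "rot": [0, 0, 0], "fingers": 0},
    {"xyz": [0, 0, 5], "rot": [0, 0, 0], "fingers": 0},
  ],
)

```text
t: 13.83
tool_pos: [0.4317, -0.3442, 0.0304]
tool_rot: [-0.0, 0.991, -0.132, -0.001]
force: [-0.4, 0.1, 1.5]
width: -0.0001
gripper_force: 0.8
```

Emit:
servo_tool(
  motion=[
    {"xyz": [0, 0, 2], "rot": [0, 0, 0], "fingers": 0},
    {"xyz": [0, 0, 1], "rot": [0, 0, 0], "fingers": 0},
    {"xyz": [0, 0, 0], "rot": [0, 0, 0], "fingers": 0},
    {"xyz": [0, 0, 0], "rot": [0, 0, 0], "fingers": 0},
    {"xyz": [0, 0, 0], "rot": [0, 0, 0], "fingers": 0},
  ],
)

```text
t: 14.25
tool_pos: [0.4316, -0.3442, 0.0294]
tool_rot: [-0.0, 0.991, -0.132, -0.001]
force: [-3.3, 2.3, 12.1]
width: -0.0004
gripper_force: 6.2
```

Run:
```python
from fit import *
plan(cw(-10,0,29),-15)
```

```text
t 14.25 pos [ 0.4316 -0.3442  0.0294] yaw -15.2 z [-0.003  0.001 -1.   ] shift [ 0. -0.  0.] rz -0.003 F [-3.3  2.3 12.1] w -0.0004
```

Emit:
servo_tool(
  motion=[
    {"xyz": [0, 0, -15], "rot": [0, 0, 0], "fingers": 0},
    {"xyz": [0, 0, -35], "rot": [0, 0, 0], "fingers": 0},
    {"xyz": [3, -9, -35], "rot": [0, 0, 0], "fingers": 0},
    {"xyz": [3, -9, -35], "rot": [0, 0, 0], "fingers": 0},
    {"xyz": [3, -9, -35], "rot": [0, 0, 0], "fingers": 0},
  ],
)

```text
t: 14.67
tool_pos: [0.4468, -0.3201, 0.1836]
tool_rot: [-0.001, 0.991, -0.132, -0.002]
force: [1.4, 0.3, -0.1]
width: -0.0001
gripper_force: 0.0
```

Emit:
servo_tool(
  motion=[
    {"xyz": [0, 0, 0], "rot": [0, 0, -0.121], "fingers": 1},
    {"xyz": [0, 0, 0], "rot": [0, 0, -0.121], "fingers": 1},
    {"xyz": [0, 0, 0], "rot": [0, 0, -0.121], "fingers": 1},
    {"xyz": [0, 0, 0], "rot": [0, 0, -0.121], "fingers": 1},
    {"xyz": [0, 0, 0], "rot": [0, 0, -0.121], "fingers": 1},
  ],
)

```text
t: 15.08
tool_pos: [0.4471, -0.3203, 0.1822]
tool_rot: [-0.001, 0.985, 0.172, -0.001]
force: [1.3, -0.3, -0.2]
width: 0.0604
gripper_force: 0.0
```

Emit:
servo_tool(
  motion=[
    {"xyz": [0, 0, 0], "rot": [0, 0, -0.121], "fingers": 1},
    {"xyz": [0, 0, 0], "rot": [0, 0, -0.121], "fingers": 1},
    {"xyz": [0, 0, 0], "rot": [0, 0, -0.121], "fingers": 1},
    {"xyz": [0, 0, 0], "rot": [0, 0, -0.121], "fingers": 1},
    {"xyz": [0, 0, 0], "rot": [0, 0, -0.121], "fingers": 1},
  ],
)

```text
t: 15.5
tool_pos: [0.447, -0.3203, 0.182]
tool_rot: [-0.001, 0.889, 0.458, -0.001]
force: [-0.5, 0.1, 0.9]
width: 0.0851
gripper_force: 0.0
```

Emit:
servo_tool(
  motion=[
    {"xyz": [0, 0, 0], "rot": [0, 0, -0.121], "fingers": 1},
    {"xyz": [0, 0, 0], "rot": [0, 0, -0.121], "fingers": 1},
    {"xyz": [0, 0, 0], "rot": [0, 0, -0.121], "fingers": 1},
    {"xyz": [0, 0, 0], "rot": [0, 0, 0], "fingers": 1},
    {"xyz": [0, 0, 0], "rot": [0, 0, 0], "fingers": 1},
  ],
)

```text
t: 15.92
tool_pos: [0.4473, -0.3205, 0.1823]
tool_rot: [-0.001, 0.794, 0.607, -0.0]
force: [0.5, 0.5, 1.2]
width: 0.0854
gripper_force: 0.0
```

Run:
```python
from fit import *
i=bot.camera_info("wrist"); im=bot.read_camera("wrist"); plan(cw(0,27,5),75)
f=fit(bot.trace("wrist","case")[0]["pixels"].astype(float),"wrist",i,[*C,CY,0.02]);print(f.x,f.fun)
b=cv2.cvtColor(im,cv2.COLOR_RGB2BGR);k=4;x0,y0=170,110;c=cv2.resize(b[y0:y0+140,x0:x0+170],None,fx=k,fy=k,interpolation=cv2.INTER_CUBIC)
for P,col in zip(corners(*f.x),((0,255,255),(255,0,255))):
    q=np.array([proj("wrist",a,i) for a in P])
    cv2.polylines(c,[cv2.convexHull(((q+.5-[x0,y0])*k).astype(np.int32))],True,col,1)
cv2.imwrite("pics/i.png",c)
```

```text
t 15.97 pos [ 0.4475 -0.3206  0.1825] yaw 74.8 z [-0.002  0.001 -1.   ] shift [  0.   1. 178.] rz -0.003 F [ 0.1 -0.9  0.1] w 0.0851
[ 0.44097922 -0.34675972 -0.25805692 -0.12183618] 0.040532820444461375
```

View pics/i.png

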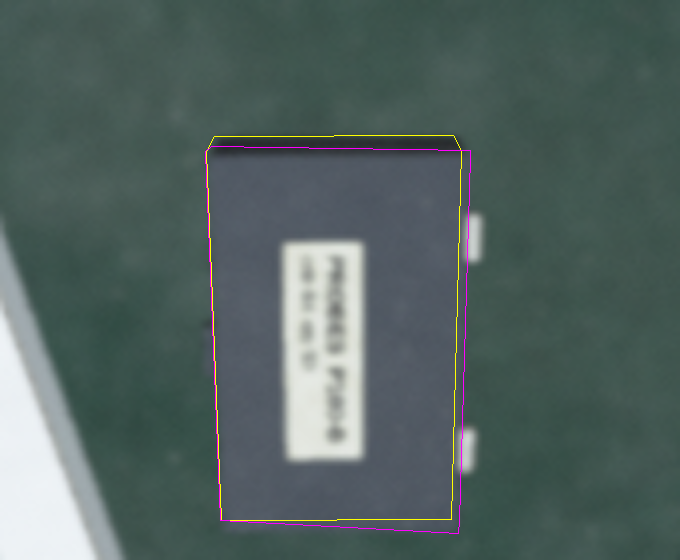

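The lid is shut and flush, and the case hasn't moved (knuckles at (473,238) and (466,450), edges on the model). I descend over grip point a and grip.

Emit:
servo_tool(
  motion=[
    {"xyz": [0, 1, 36], "rot": [0, 0, -0.003], "fingers": 1},
    {"xyz": [0, 0, 36], "rot": [0, 0, 0], "fingers": 1},
    {"xyz": [0, 0, 36], "rot": [0, 0, 0], "fingers": 1},
    {"xyz": [0, 0, 30], "rot": [0, 0, 0], "fingers": 1},
    {"xyz": [0, 0, 10], "rot": [0, 0, 0], "fingers": 1},
  ],
)

```text
t: 16.43
tool_pos: [0.4454, -0.3187, 0.0304]
tool_rot: [-0.004, 0.793, 0.609, -0.002]
force: [-0.8, 0.8, -0.6]
width: 0.0857
gripper_force: 0.0
```

Emit:
servo_tool(
  motion=[
    {"xyz": [0, 0, 10], "rot": [0, 0, 0], "fingers": 1},
    {"xyz": [0, 0, 10], "rot": [0, 0, 0], "fingers": 1},
    {"xyz": [0, 0, 8], "rot": [0, 0, 0], "fingers": 1},
    {"xyz": [0, 0, 5], "rot": [0, 0, 0], "fingers": 1},
    {"xyz": [0, 0, 2], "rot": [0, 0, 0], "fingers": 1},
  ],
)

```text
t: 16.85
tool_pos: [0.4497, -0.3213, 0.0005]
tool_rot: [0.0, 0.793, 0.61, 0.0]
force: [-0.6, 1.1, 0.6]
width: 0.0853
gripper_force: 0.0
```

Run:
```python
from fit import *
plan(cw(1,27,-2),75)
```

```text
t 16.85 pos [ 0.4497 -0.3213  0.0005] yaw 75.1 z [ 0.001 -0.001 -1.   ] shift [ 1. -0.  3.] rz 0.003 F [-0.6  1.1  0.6] w 0.0853
```

Emit:
servo_tool(
  motion=[
    {"xyz": [0, 0, 2], "rot": [0, 0, 0], "fingers": 1},
    {"xyz": [0, 0, 0], "rot": [0, 0, 0], "fingers": 0.8},
    {"xyz": [0, 0, 0], "rot": [0, 0, 0], "fingers": 0.7},
    {"xyz": [0, 0, 0], "rot": [0, 0, 0], "fingers": 0},
    {"xyz": [0, 0, 0], "rot": [0, 0, 0], "fingers": 0},
  ],
)

```text
t: 17.27
tool_pos: [0.4496, -0.3214, -0.0009]
tool_rot: [0.001, 0.793, 0.61, 0.0]
force: [-0.7, 0.2, 3.5]
width: 0.0642
gripper_force: 67.4
```

Emit:
servo_tool(
  motion=[
    {"xyz": [0, 0, 0], "rot": [0, 0, 0], "fingers": 0},
    {"xyz": [0, 0, 0], "rot": [0, 0, 0], "fingers": 0},
    {"xyz": [0, 0, 0], "rot": [0, 0, 0], "fingers": 0},
    {"xyz": [0, 0, -2], "rot": [0, 0, 0], "fingers": 0},
    {"xyz": [0, 0, -4], "rot": [0, 0, 0], "fingers": 0},
  ],
)

```text
t: 17.68
tool_pos: [0.4478, -0.32, 0.003]
tool_rot: [-0.002, 0.792, 0.61, -0.0]
force: [-0.2, 0.6, -5.5]
width: 0.064
gripper_force: 66.8
```

Emit:
servo_tool(
  motion=[
    {"xyz": [0, 0, -4], "rot": [0, 0, 0], "fingers": 0},
    {"xyz": [0, 0, -5], "rot": [0, 0, 0], "fingers": 0},
    {"xyz": [0, 0, -5], "rot": [0, 0, 0], "fingers": 0},
    {"xyz": [0, 0, 0], "rot": [0, 0, 0], "fingers": 0},
    {"xyz": [0, 0, 0], "rot": [0, 0, 0], "fingers": 0},
  ],
)

```text
t: 18.1
tool_pos: [0.4496, -0.3213, 0.0188]
tool_rot: [0.001, 0.793, 0.61, 0.0]
force: [-0.3, 0.1, -4.5]
width: 0.064
gripper_force: 66.9
```

Run:
```python
from fit import *
plan(cw(1,27,150),75); s=bot.read_state(); print(s["moment"],s["gripper_force"])
i=bot.camera_info("wrist");im=bot.read_camera("wrist")
f=fit(bot.trace("wrist","case")[0]["pixels"].astype(float),"wrist",i,[*C,CY,0.02]);print(f.x,f.fun)
```

```text
t 18.1 pos [ 0.4496 -0.3213  0.0188] yaw 75.2 z [ 0.001 -0.001 -1.   ] shift [   1.   -0. -131.] rz 0.003 F [-0.3  0.1 -4.5] w 0.064
[ 0.13311491 -0.00695928  0.03500362] 66.89574435353279
[ 0.43750949 -0.35352005 -0.25740499  0.24481068] 0.3130689060365291
```

Emit:
servo_tool(
  motion=[
    {"xyz": [0, 0, -8], "rot": [0, 0, 0], "fingers": 0},
    {"xyz": [0, 0, -13], "rot": [0, 0, 0], "fingers": 0},
    {"xyz": [0, 0, -15], "rot": [0, 0, 0], "fingers": 0},
    {"xyz": [0, 0, -15], "rot": [0, 0, 0], "fingers": 0},
    {"xyz": [0, 0, -15], "rot": [0, 0, 0], "fingers": 0},
  ],
)

```text
t: 18.62
tool_pos: [0.4496, -0.3211, 0.0861]
tool_rot: [0.0, 0.792, 0.61, 0.0]
force: [1.1, -0.4, -3.5]
width: 0.064
gripper_force: 67.5
```

Emit:
servo_tool(
  motion=[
    {"xyz": [0, 0, -15], "rot": [0, 0, 0], "fingers": 0},
    {"xyz": [0, 0, -15], "rot": [0, 0, 0], "fingers": 0},
    {"xyz": [0, 0, -15], "rot": [0, 0, 0], "fingers": 0},
    {"xyz": [0, 0, -12], "rot": [0, 0, 0], "fingers": 0},
    {"xyz": [0, 0, -7], "rot": [0, 0, 0], "fingers": 0},
  ],
)

```text
t: 19.03
tool_pos: [0.4503, -0.3216, 0.151]
tool_rot: [0.002, 0.792, 0.61, 0.001]
force: [-0.1, -0.4, -3.2]
width: 0.0644
gripper_force: 67.6
```

Emit:
servo_tool(
  motion=[
    {"xyz": [0, 0, 0], "rot": [0, 0, 0], "fingers": 0},
    {"xyz": [0, 0, 0], "rot": [0, 0, 0], "fingers": 0},
    {"xyz": [0, 0, 0], "rot": [0, 0, 0], "fingers": 0},
    {"xyz": [0, 0, 0], "rot": [0, 0, 0], "fingers": 0},
    {"xyz": [0, 0, 0], "rot": [0, 0, 0], "fingers": 0},
  ],
)

```text
t: 19.45
tool_pos: [0.4485, -0.3205, 0.1471]
tool_rot: [-0.001, 0.792, 0.61, -0.0]
force: [0.3, 0.2, -3.5]
width: 0.0641
gripper_force: 67.6
```

Run:
```python
from fit import *
plan(cw(1,27,150),75); s=bot.read_state(); print(s["moment"],s["gripper_force"],np.abs(s["joint_vel"]).max())
a=bot.read_camera("scene");b=bot.read_camera("wrist")
i=bot.camera_info("scene");p=proj("scene",[.442,-.346,.165],i);u,v=map(int,p)
A=cv2.resize(a[v-50:v+50,u-60:u+60],(480,400),interpolation=cv2.INTER_CUBIC)[:, :400];B=cv2.resize(b,(400,300))
o=np.zeros((400,800,3),np.uint8);o[:,:400]=A;o[:300,400:]=B
cv2.imwrite("pics/j.png",cv2.cvtColor(o,cv2.COLOR_RGB2BGR))
```

```text
t 19.45 pos [ 0.4485 -0.3205  0.1471] yaw 75.2 z [-0.002  0.001 -1.   ] shift [ 0.  1. -3.] rz 0.003 F [ 0.3  0.2 -3.5] w 0.0641
[ 0.13055807 -0.02298639 -0.01618408] 67.61019855737686 0.004116506456697092
```

View pics/j.png

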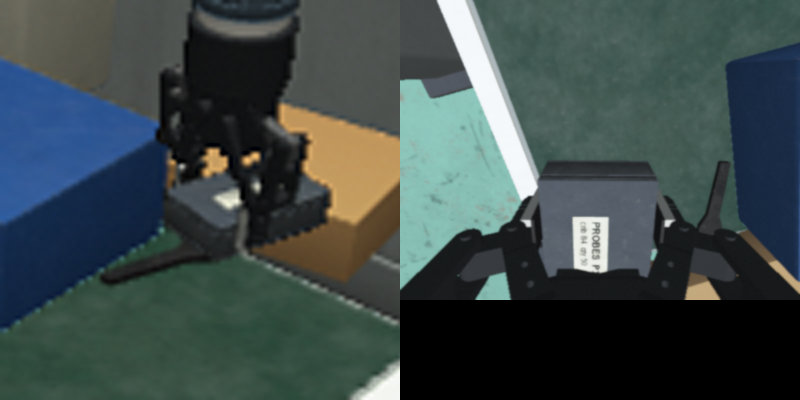

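The case hangs shut in the fingers, its +y end face showing in the wrist view at rows 162–178 of the right panel. I'll check the tilt by fitting that end.

Run:
```python
from fit import *
i=bot.camera_info("wrist")
im=bot.read_camera("wrist"); g=cv2.cvtColor(im,cv2.COLOR_RGB2GRAY).astype(float)
col=g[190:250,215:300].mean(1); print(np.round(col).astype(int))
c=.1480
for deg in(-6,-3,0,3,6):
    t=np.radians(deg); out=[]
    for z in(30,0):
        y,zz=52.5-27,z-24   # pitch about the pad axis, + = this end up
        p=cw(0,27+y*np.cos(t)-zz*np.sin(t),24+y*np.sin(t)+zz*np.cos(t)); p[2]+=c; out.append(round(proj("wrist",p,i)[1],1))
    print(deg,out)
```

```text
[89 89 88 88 89 89 89 89 88 88 87 87 86 86 82 72 62 51 43 41 42 43 44 45
 46 48 49 50 51 52 52 53 57 65 68 56 48 51 59 65 67 77 89 94 95 95 95 95
 95 95 95 95 95 95 95 96 96 96 96 95]
-6 [np.float64(226.9), np.float64(207.4)]
-3 [np.float64(228.7), np.float64(205.8)]
0 [np.float64(230.8), np.float64(204.4)]
3 [np.float64(233.0), np.float64(203.1)]
6 [np.float64(235.4), np.float64(202.0)]
```

```bash
python3 -c "
from h import *
s=bot.read_state();print(s['t'],s['gripper_force'],np.abs(s['joint_vel']).max());print(bot.job_done())"
```

```text
19.6 67.6085901260376 0.0033798034246900715
the job is handed in; nothing more can be done
None
```

I laid the terminal block in the case, shut the lid and handed in at 19.6 s with the closed case held level and still about 15 cm above where it stood; the hand-in returned no verdict.

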